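# Bring the button tub to the front of the notions carousel

### The job

First press the loose orange lid of the button tub down until it is seated level on its rim. Then turn the sewing carousel smoothly, never spinning it fast, until the orange tub stands right at the blue front marker on the fixed foot, and keep hold of the carousel with the gripper so that it stays still: finish while still holding it, do not let go. Leave the thread cone, the dark tin and the thread box where they are.

Things in the scene. Friction and masses are not known exactly. Their poses are not given: they have to be found in the camera images.
- carousel_base: fixed round wooden foot, 300 mm across, 14 mm thick. Origin at the centre of its underside, on the vertical turning axis; z up. Its -x axis points to the front, where a blue marker points at the axis: a tongue 34 mm wide, 20 mm high, jutting out to 189 mm from the axis, with a diamond 31 mm across, top 26 mm up, 136 mm from the axis. It stands differently each time, front roughly towards the robot
- front_spot (a point): the point 80 mm from the turning axis towards the blue marker, 32 mm above the table: the centre of the orange tub's underside belongs exactly here when it faces front
- carousel: plywood turntable, 240 mm across, top 32 mm above the table; turns without end either way about the vertical axis (1.2 N at the pins moves it; it stays where left). Origin on the axis at table height. Four fixed tubs, orange one towards its -x, white-lidded ones (tops 83 mm up) towards +x, +y, -y; four pins between them. At the front its yaw equals that of carousel_base
- tub_centre (a point): centre of the underside of the orange-lidded tub, 80 mm from the turning axis, 32 mm above the table; the tub is 64 mm across, 45 mm tall
- tub_lid (a joint): tilt of the orange lid in rad: 0 is seated level; starts at 0.15 to 0.33, its edge nearest the turning axis caught on the rim, its outer edge raised. Pressing the outer edge down (about 4 N) tilts it until it stops, level, and it stays there; friction also holds it half-way. Lid 68 mm across, 6 mm thick
- lid_edge (a point): point on the top face of the orange lid, where to press: 56 mm from the catch, 12 mm inside the raised outer edge, 102 mm from the turning axis when level; it moves with the lid and is 83 mm above the table when the lid is seated
- thread_cone: loose beige cone of thread, 69 mm across, 110 mm tall, a bystander; origin at the centre of its underside
- tape_tin: loose dark steel open tin, 72 mm across, 70 mm tall, a bystander; origin at the centre of its underside
- thread_box: loose flat green box of coloured threads, 75 x 110 x 33 mm, a bystander; origin at the centre of its underside
- pin_red (a point): centre of the top of the wooden pin with the red spool, 130 mm above the table, 100 mm from the turning axis midway between the carousel's -x and -y axes; the pin is 12 mm thick, bare for its upper 50 mm (spool 26 mm across, its top 80 mm above the table)
- pin_green (a point): centre of the top of the wooden pin with the green spool, 130 mm above the table, 100 mm from the turning axis midway between the carousel's +x and -y axes; the pin is 12 mm thick, bare for its upper 50 mm (spool 26 mm across, its top 80 mm above the table)
- pin_yellow (a point): centre of the top of the wooden pin with the yellow spool, 130 mm above the table, 100 mm from the turning axis midway between the carousel's +x and +y axes; the pin is 12 mm thick, bare for its upper 50 mm (spool 26 mm across, its top 80 mm above the table)
- pin_purple (a point): centre of the top of the wooden pin with the purple spool, 130 mm above the table, 100 mm from the turning axis midway between the carousel's -x and +y axes; the pin is 12 mm thick, bare for its upper 50 mm (spool 26 mm across, its top 80 mm above the table)

How it is judged:
By the outcome, as a careful person would: the job done as asked, in the order asked, and still so for the second after the job is handed in, while the arm keeps its last pose, push and grip.
It also fails if it takes over 51 s, if anything falls off the work surface, if the arm or the gripper's body presses on something with over 40 N, if the wrist force passes 120 N, or if a joint passes its speed limit or range.

### The arm

A 6-joint arm with a two-finger parallel gripper is mounted at the origin on the work surface. World frame = base frame: x ahead of the robot, y to its left, z up, the work surface at z = 0. Lengths are in mm, angles in degrees, forces in N, time in s.
With the tool pointing down it reaches from about 250 to 800 mm from the base axis. Payload 8.5 kg.
Tool frame: the origin (TCP) lies between the finger pads; the fingertips stand 14 mm ahead of it and the grasp point (between the pads) lies 5 mm behind it; z points along the fingers, y is the line along which they close (so a half turn about z gives the same grasp; the last joint's range is limited). The gripper opens to 85 mm and grips with 20 to 120 N. Pads are 22 mm wide; open, the fingers measure 114 mm over their backs; the gripper's body (76 mm by 85 mm) begins 54 mm behind the grasp point. The pads swing forward as they close: fully open they stand 13 mm farther back than shut.
Start: joints at [-76.375, 13.648, -0.773, 75.585, 0, 90], TCP at [123.66, -510.185, 245.276] pointing down, gripper open.
Joint ranges: [-152.45, 152.45], [-59.26, 108.67], [-65.41, 83.53], [-104.44, 129.93], [-82.83, 76.93], [-180, 180]. Speed limits (degrees/s): [127.2, 127.2, 159.86, 180, 180, 180].

### API

Orientations are given as [roll, pitch, yaw] about the fixed x, y, z axes, in that order (R = Rz(yaw) Ry(pitch) Rx(roll)).
In Python, from cell import bot gives the robot as it stands. The module is installed in compiled form; this text tells all that it offers.
- The arm moves only by the tool play_rows, never from a script. Its arguments are lists of equal length, an entry for each row: "linear": the shift along the tool's x, y, z each as a share of 0.1 m, from -1 to 1, a list of three; "angular": the turn, a rotation vector about the tool's x, y, z each as a share of pi/4 rad, from -1 to 1, a list of three. A call has 1 to 10 rows; each row is the pose to reach, as a shift and turn from the pose commanded when the call began, along the tool's axes at that moment; what a row does not reach only later rows make up. A row lasts 1/8 s, in which the tool goes at most 62.5 mm and 10.7 degrees, less where a joint would pass 70% of its speed; a pose out of reach is approached as far as the arm can. A call with a number of a shift or a turn outside -1 to 1 is refused whole. A call with a gripper value outside its range is refused whole. "claw" is the gripper's target within -1 to 1 (shut at 1, half-way at 0, fully open at -1), set as the call begins (left out, the last holds). The fingers move at their own pace and stop on an object; the grip force is fixed at half the most. Time passes only in rows, so rows that repeat a pose let the fingers close. It gives the time, the measured TCP pose, the force, the opening and the grip force at its end, in the units of the state.
- bot.sense(): the state, without advancing time (a new reading comes with each control period).
- bot.snapshot(name): name is "scene" or "side" or "wrist"; returns the picture (420x560x3 uint8, red, green, blue); there is no depth.
- bot.calibration(name): a dict with "fx", "fy", "cx", "cy" (pixels), "cam_to_world" (4x4, takes a point from camera to world coordinates); the wrist camera has in their place "mount" (4x4, takes a point from camera to tool coordinates, whose origin is the TCP and whose axes are the flange's). Camera axes: x right, y down, z forward; pixel columns grow to the right and rows downward; lengths in mm; the calibration is good to about 2 mm. A picture is of the moment at which its call begins: read the wrist's pose just before it. calibration takes no time and is no camera call.
- bot.sign_off(): hands the job in; it is judged then, once.
Trained networks look in the newest picture that a camera, given by its name, has taken for a name from the list of things; names that differ only in an ending like _2 or _b are one class to them, and where a whole thing is asked for, a point or a joint stands for the part that bears it (a point fixed in the world has none). Each returns a list of dicts, best first, with "conf" (0 to 1); they miss things now and then, are a little off and sometimes report something else, mostly with a low value. They report only what shows in the picture. A call takes as long as a camera call.
- bot.find_in(target, camera): "box" ([left, top, right, bottom] in pixels, round what is visible of it).
The state is a dict: "t": time; "q": joint angles; "dq": joint speeds; "joint_efforts": joint torques, N m; "tcp_pos": TCP position; "tool_rot": TCP orientation; "force": force on the tool from outside, world axes, zero at the start; "moment": the same for the moment, N m; "opening": finger opening in mm; "gripper_force": force on a finger pad.
Only numpy, scipy, OpenCV 4.12 (cv2) and the standard library are available. Lean on these libraries where they do the work, as an engineer would, in place of code of your own. Each camera call takes 0.05 s, during which the arm holds its last target. There are 200 camera calls.

## Working session

There is one attempt and no reset: what is moved stays moved. The work goes in short steps, Python scripts to look and compute and a tool call to move; the robot and the scene stay as the last step left them, time stands still between calls to the robot, and variables do not carry over. Pictures are saved under pics/ and viewed, at most 10 in all, crops included, and the job is handed in when it is done.

Besides the shell and the picture viewer there is one more tool, called after "Call:" as name(argument=value, ...), one argument or row to a line, values as JSON. play_rows: Moves the arm, as the interface text tells. Shift numbers are shares of 0.1 m and turn numbers shares of pi/4 rad, none past 1 either way. Its arguments: {"type":"object","properties":{"linear":{"type":"array"},"angular":{"type":"array"},"claw":{"type":"number"}},"required":["linear","angular"]}

```bash
mkdir -p pics; cat > h.py <<'E'
import numpy as np, cv2
from cell import bot
from scipy.spatial.transform import Rotation as R
def T_tool(s):
    T=np.eye(4);T[:3,:3]=R.from_euler('xyz',s['tool_rot'],degrees=True).as_matrix();T[:3,3]=s['tcp_pos'];return T
def cam(name,s=None):
    c=bot.calibration(name)
    K=np.array([[c['fx'],0,c['cx']],[0,c['fy'],c['cy']],[0,0,1]])
    T=np.array(c['cam_to_world']) if 'cam_to_world' in c else T_tool(s)@np.array(c['mount'])
    return K,T
def px2w(K,T,u,v,z):
    d=T[:3,:3]@np.linalg.solve(K,[u,v,1]);o=T[:3,3]
    return o+d*(z-o[2])/d[2]
def w2px(K,T,p):
    q=K@(T[:3,:3].T@(np.asarray(p,float)-T[:3,3]));return q[:2]/q[2]
def snap(name,f):
    s=bot.sense();im=bot.snapshot(name);cv2.imwrite('pics/'+f,im[:,:,::-1]);return s,im
E
python3 - <<'E'
from h import *
s=bot.sense();print(s)
ims=[snap(n,n+'0.png')[1] for n in('scene','side')]
cv2.imwrite('pics/both.png',np.hstack([cv2.resize(i,(560,420)) for i in ims])[:,:,::-1])
for n in('scene','side'):
    K,T=cam(n);print(n,T[:3,3].round(),K[0,0])
    for t in('carousel_base','carousel','tub_centre','tub_lid','pin_red','pin_green','pin_yellow','pin_purple','thread_cone','tape_tin','thread_box'):
        print(t,[(np.round(d['box']).tolist(),round(d['conf'],2)) for d in bot.find_in(t,n)[:2]])
E
```

```text
{'t': 0.0, 'q': array([-7.63739147e+01,  1.36802817e+01, -8.16616234e-01,  7.55847728e+01,
       -1.10436437e-03,  9.00000596e+01]), 'dq': array([ 0.08656623, -0.01239057,  0.03723565,  0.06560923,  0.04726338,
       -0.00816421]), 'joint_efforts': array([ 1.12537648e-03, -5.38770568e+01,  3.46439230e+01,  1.82041421e-02,
        4.77936180e-05, -3.30016718e-06]), 'tcp_pos': array([ 123.5828828 , -509.8386924 ,  244.68601706]), 'tool_rot': array([-1.79918329e+02,  1.10444825e-03,  1.36260273e+01]), 'force': array([ 0.44534685, -0.52793813,  0.19242636]), 'moment': array([-0.03599585,  0.02159675, -0.0182573 ]), 'gripper_force': 0.0, 'opening': 85.25600941240063}
scene [1275.  401.  804.] 426.2511604076199
carousel_base [([230.0, 181.0, 347.0, 286.0], 0.98), ([179.0, 167.0, 224.0, 193.0], 0.15)]
carousel [([243.0, 184.0, 336.0, 272.0], 0.56)]
tub_centre [([243.0, 184.0, 333.0, 269.0], 0.7), ([279.0, 232.0, 308.0, 250.0], 0.58)]
tub_lid [([279.0, 232.0, 306.0, 248.0], 0.78)]
pin_red [([240.0, 185.0, 332.0, 272.0], 0.86), ([277.0, 231.0, 306.0, 248.0], 0.58)]
pin_green [([240.0, 185.0
[... 306 characters left out ...]
818596
carousel_base [([225.0, 192.0, 363.0, 304.0], 0.81)]
carousel [([235.0, 198.0, 338.0, 285.0], 0.8), ([234.0, 233.0, 266.0, 248.0], 0.32)]
tub_centre [([232.0, 193.0, 336.0, 286.0], 0.88), ([274.0, 344.0, 320.0, 409.0], 0.53)]
tub_lid [([235.0, 233.0, 266.0, 252.0], 0.73), ([222.0, 191.0, 364.0, 303.0], 0.35)]
pin_red [([235.0, 194.0, 334.0, 288.0], 0.62)]
pin_green [([236.0, 193.0, 334.0, 289.0], 0.58)]
pin_yellow [([233.0, 196.0, 337.0, 288.0], 0.77)]
pin_purple [([231.0, 192.0, 337.0, 288.0], 0.76)]
thread_cone [([196.0, 315.0, 236.0, 382.0], 0.73)]
tape_tin [([274.0, 343.0, 322.0, 410.0], 0.79)]
thread_box [([335.0, 180.0, 362.0, 204.0], 0.92), ([236.0, 194.0, 336.0, 286.0], 0.73)]
```

View pics/scene0.png

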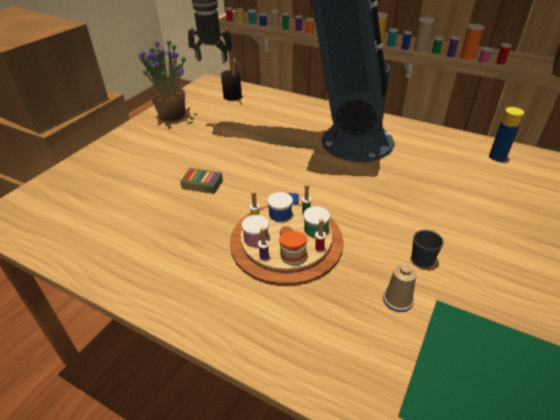

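View pics/side0.png

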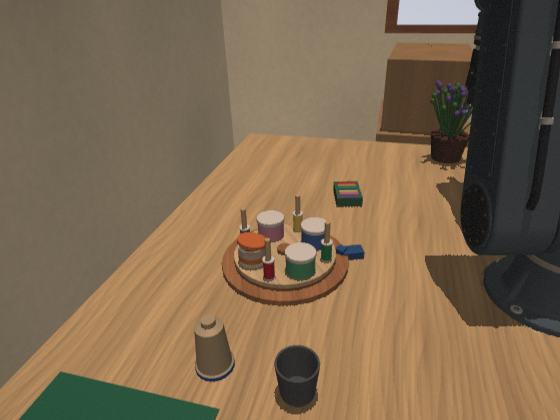

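Both views agree: the orange tub is on the far side from the blue marker, so a turn of roughly 180° is needed. I read the pin tops at scene yellow (254,192), green (307,186), red (321,220), purple (263,228), and at side purple (244,208), red (268,240), green (327,222), yellow (297,195).

```bash
cat > fit.py <<'E'
from h import *
from scipy.optimize import least_squares
A={'red':225,'green':-45,'yellow':45,'purple':135}
obs={'scene':dict(yellow=(254,192),green=(307,186),red=(321,220),purple=(263,228)),
'side':dict(purple=(244,208),red=(268,240),green=(327,222),yellow=(297,195))}
C={n:cam(n) for n in obs}
def pin(p,c,z=130):
    a=np.radians(p[2]+A[c]);return [p[0]+100*np.cos(a),p[1]+100*np.sin(a),z]
f=lambda p:np.concatenate([w2px(*C[n],pin(p,c))-o for n in obs for c,o in obs[n].items()])
best=min((least_squares(f,[500,50,y]) for y in(0,90,180,270)),key=lambda r:r.cost)
p=best.x
print('carousel',p.round(1),best.fun.round(1))
a=np.radians(p[2]+180);print('lid_edge',p[:2]+102*np.array([np.cos(a),np.sin(a)]))
# blue marker
for n in obs:
    im=cv2.imread(f'pics/{n}0.png');h=cv2.cvtColor(im,cv2.COLOR_BGR2HSV)
    m=cv2.inRange(h,(100,140,60),(130,255,255))
    k,l,st,ce=cv2.connectedComponentsWithStats(m)
    for i in range(1,k):
        if st[i,4]>15:
            w=px2w(*C[n],*ce[i],20);d=w[:2]-p[:2]
            if np.hypot(*d)<250: print(n,st[i],ce[i].round(1),w.round(),np.hypot(*d).round(),np.degrees(np.arctan2(d[1],d[0])).round(1))
for n,t in(('scene',{'cone':(400,303),'tin':(426,262),'box':(201,184)}),('side',{'cone':(215,370),'tin':(298,395),'box':(349,198)})):
    for k,v in t.items(): print(n,k,px2w(*C[n],*v,5).round())
E
python3 fit.py
```

```text
carousel [564.8  16.6 220.1] [-0.1 -1.   0.4 -2.3  1.  -1.   0.1 -0.3 -1.6  0.2 -1.3 -1.2  0.  -0.2
  0.2 -0.3]
lid_edge [642.82788278  82.2943395 ]
scene [292 195   6   9  37] [295.1 198.4] [413. -37.  20.] 161.0 -160.5
scene [271 210  19  10 148] [280.1 214.8] [497. -41.  20.] 89.0 -139.7
side [346 245  16   9  53] [353.3 248.5] [410. -45.  20.] 167.0 -158.3
side [336 246  10   5  23] [340.7 248.3] [439. -39.  20.] 137.0 -156.2
scene cone [623. 340.   5.]
scene tin [469. 360.   5.]
scene box [ 469. -338.    5.]
side cone [603. 348.   5.]
side tin [453. 361.   5.]
side box [ 453. -325.    5.]
```

Call:
play_rows(
  linear=[
    [0.5, -0.36, 0],
    [1, -0.72, 0],
    [1, -0.72, 0],
  ],
  angular=[
    [0, 0, 0],
    [0, 0, 0],
    [0, 0, 0],
  ],
  claw=1,
)

```text
t: 1.58
tcp_pos: [205.7, -414.0, 245.6]
tool_rot: [-180.0, -0.0, 13.9]
force: [0.2, -0.8, 0.2]
opening: 32.4
gripper_force: 0.0
```

Call:
play_rows(
  linear=[
    [0.5, -0.36, 0],
    [1, -0.72, 0],
    [1, -0.72, 0],
  ],
  angular=[
    [0, 0, 0],
    [0, 0, 0],
    [0, 0, 0],
  ],
)

```text
t: 1.95
tcp_pos: [286.0, -321.0, 245.5]
tool_rot: [180.0, -0.0, 13.9]
force: [-0.3, -0.0, -0.7]
opening: 0.3
gripper_force: 0.0
```

Call:
play_rows(
  linear=[
    [0.5, -0.36, 0],
    [1, -0.72, 0],
    [1, -0.72, 0],
  ],
  angular=[
    [0, 0, 0],
    [0, 0, 0],
    [0, 0, 0],
  ],
)

```text
t: 2.33
tcp_pos: [366.3, -228.0, 245.3]
tool_rot: [180.0, -0.0, 13.9]
force: [-0.7, -1.4, -0.7]
opening: 0.4
gripper_force: 0.0
```

Call:
play_rows(
  linear=[
    [0.5, -0.36, 0],
    [1, -0.72, 0],
    [1, -0.72, 0],
  ],
  angular=[
    [0, 0, 0],
    [0, 0, 0],
    [0, 0, 0],
  ],
)

```text
t: 2.7
tcp_pos: [446.5, -135.1, 245.0]
tool_rot: [-180.0, -0.0, 13.8]
force: [0.8, 0.8, 0.1]
opening: 0.0
gripper_force: 0.0
```

Call:
play_rows(
  linear=[
    [0.45, -0.34, -0.3],
    [0.9, -0.68, -0.7],
    [0.9, -0.68, -1],
    [0.9, -0.68, -1],
  ],
  angular=[
    [0, 0, 0],
    [0, 0, 0],
    [0, 0, 0],
    [0, 0, 0],
  ],
)

```text
t: 3.2
tcp_pos: [517.1, -50.4, 347.3]
tool_rot: [179.9, -0.2, 13.6]
force: [-0.5, -0.2, 0.2]
opening: -0.2
gripper_force: 0.0
```

```bash
python3 - <<'E'
from h import *
s,im=snap('wrist','w1.png');print(s['t'],s['tcp_pos'],s['tool_rot'],s['force'],s['opening'])
print(np.round(bot.calibration('wrist')['mount'],2))
for t in('carousel_base','carousel','tub_lid','pin_purple'):
    print(t,[(np.round(d['box']).tolist(),round(d['conf'],2)) for d in bot.find_in(t,'wrist')[:2]])
E
```

```text
3.2 [517.12075681 -50.44850046 347.29882047] [179.90458745  -0.18435027  13.58451298] [-0.45989769 -0.22492629  0.1973951 ] -0.2245567718072892
[[   0.     -0.95   -0.31   80.72]
 [   1.      0.     -0.      0.42]
 [   0.     -0.31    0.95 -128.79]
 [   0.      0.      0.      1.  ]]
carousel_base [([134.0, 0.0, 344.0, 246.0], 0.95), ([140.0, 22.0, 329.0, 214.0], 0.71)]
carousel [([137.0, 22.0, 325.0, 210.0], 0.59)]
tub_lid [([174.0, 29.0, 234.0, 90.0], 0.84), ([135.0, 23.0, 327.0, 210.0], 0.72)]
pin_purple [([136.0, 21.0, 327.0, 212.0], 0.63), ([1.0, 3.0, 49.0, 54.0], 0.17)]
```

View pics/w1.png

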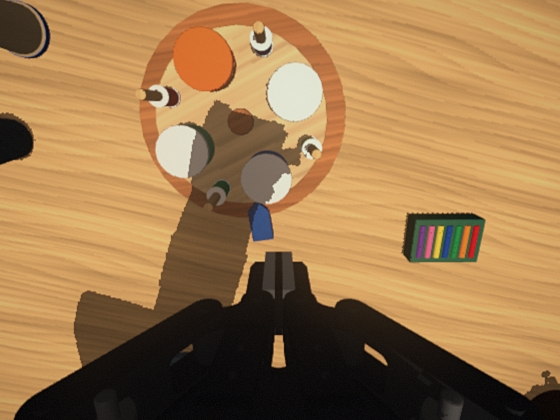

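The wrist view shows the whole carousel. The orange lid is at (204,59), white lids at (295,92), (184,151) and (267,177), the purple pin top at (258,27), red at (141,95), and the blue marker tongue at about (262,224).

```bash
cat > wf.py <<'E'
from h import *
import sys
from scipy.optimize import least_squares
def contour(m,big=True):
    c,_=cv2.findContours(m,cv2.RETR_EXTERNAL,cv2.CHAIN_APPROX_NONE);return max(c,key=cv2.contourArea)
def blue(im,K,T,p,z=20,r0=100,r1=205):
    h=cv2.cvtColor(im,cv2.COLOR_RGB2HSV);m=cv2.inRange(h,(100,130,40),(130,255,255))
    v,u=np.nonzero(m);W=np.array([px2w(K,T,a,b,z)[:2] for a,b in zip(u,v)])-p
    r=np.hypot(*W.T);k=(r>r0)&(r<r1);return W[k],r[k],np.c_[u,v][k]
E
python3 - <<'E'
from wf import *
s=dict(tcp_pos=[517.12,-50.45,347.3],tool_rot=[179.9,-.18,13.58]);K,T=cam('wrist',s)
im=cv2.imread('pics/w1.png')[:,:,::-1].copy()
h=cv2.cvtColor(im,cv2.COLOR_RGB2HSV)
m=cv2.inRange(h,(0,140,60),(14,255,215));
# plausible base fit: ring edge at z14 r150 - use radial boundary via ellipse of box
c=px2w(K,T,242,109.5,14);print('base box centre',c.round(1),'w',[px2w(K,T,x,109,14).round() for x in(139,345)])
lids=[px2w(K,T,*q,83)[:2] for q in((295,92),(184,151),(267,178))]
print('lids',np.round(lids,1),'mid of opposite (y tubs):',((lids[0]+lids[1])/2).round(1))
d=lids[0]-lids[1];print('dist',np.hypot(*d),'yaw(+y from -y)',np.degrees(np.arctan2(d[1],d[0])))
for n,q in dict(red=(141,95),purple=(258,25)).items(): print(n,px2w(K,T,*q,130).round(1))
p=np.array([564.8,16.6])
for z in(20,):
    W,r,uv=blue(im,K,T,p,z);print(len(r),uv.min(0),uv.max(0),r.min(),r.max(),(W.mean(0)+p).round(1),np.degrees(np.arctan2(W[:,1].mean(),W[:,0].mean())))
    k=r>150;print('tongue',k.sum(),W[k].mean(0)+p)
E
```

```text
base box centre [580.4  18.   14. ] w [array([546., 162.,  14.]), array([ 616., -126.,   14.])]
lids [[617.3 -47.4]
 [515.8  72.4]
 [506.4 -38.3]] mid of opposite (y tubs): [566.6  12.5]
dist 157.1089825827141 yaw(+y from -y) -49.727864298183164
red [573.3 112.9 130. ]
purple [666.6   6.1 130. ]
494 [252 205] [272 240] 129.1428184885871 187.10486322244768 [416.6 -47. ] -156.76644935352653
tongue 364 [409.72405043 -48.78153082]
```

Call:
play_rows(
  linear=[
    [0.4, -0.25, 0.4],
    [0.77, -0.49, 0.8],
    [0.77, -0.49, 1],
    [0.77, -0.49, 1],
  ],
  angular=[
    [0, 0, 0],
    [0, 0, 0],
    [0, 0, 0],
    [0, 0, 0],
  ],
)

```text
t: 3.95
tcp_pos: [578.0, 16.6, 243.1]
tool_rot: [-179.9, 0.3, 13.6]
force: [-1.2, -0.3, 1.6]
opening: 0.1
gripper_force: 0.0
```

Call:
play_rows(
  linear=[
    [0.4, -0.25, 0.4],
    [0.77, -0.49, 0.8],
    [0.77, -0.49, 1],
    [0.77, -0.49, 1],
    [0.77, -0.49, 1],
  ],
  angular=[
    [0, 0, 0],
    [0, 0, 0],
    [0, 0, 0],
    [0, 0, 0],
    [0, 0, 0],
  ],
)

```text
t: 4.58
tcp_pos: [643.0, 82.0, 147.2]
tool_rot: [180.0, -0.1, 13.6]
force: [-0.5, -0.4, -0.4]
opening: -0.1
gripper_force: 0.0
```

```bash
python3 - <<'E'
from h import *
s=bot.sense();print(s['t'],s['tcp_pos'],s['tool_rot'],s['force'])
ims=[snap('wrist','w2.png')[1],snap('side','side2.png')[1][150:320,170:400],snap('scene','sc2.png')[1][130:300,190:420]]
a=cv2.resize(ims[0],(400,300));b=[cv2.resize(i,(400,296)) for i in ims[1:]]
o=np.zeros((600,800,3),np.uint8);o[:300,:400]=a;o[:296,400:]=b[0];o[300:596,:400]=b[1]
cv2.imwrite('pics/m2.png',o[:,:,::-1])
E
```

```text
4.575 [643.04051762  82.00141035 147.2399641 ] [ 1.79987947e+02 -1.18926211e-01  1.35660379e+01] [-0.51475024 -0.37155632 -0.36928712]
```

View pics/m2.png

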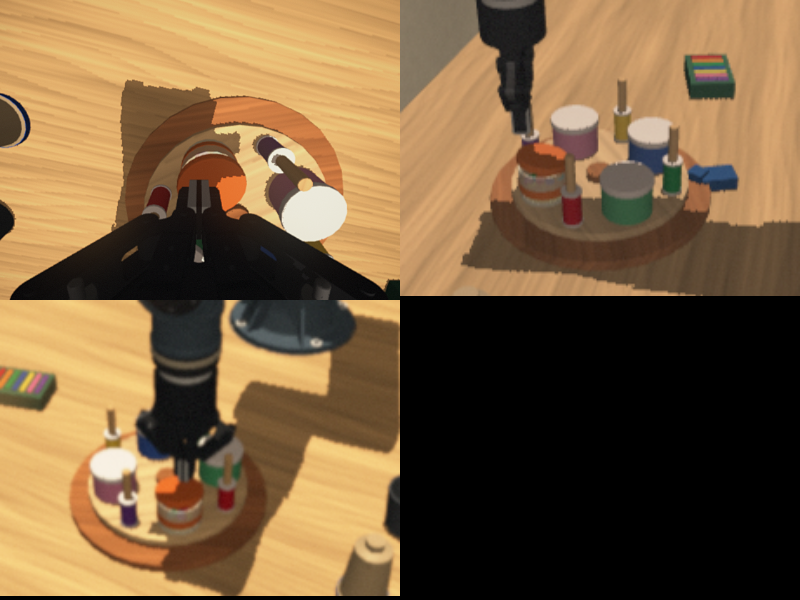

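The closed fingertips are above the outer part of the orange lid, and the lid is visibly tilted. I'll descend slowly.

Call:
play_rows(
  linear=[
    [0, 0, 0.1],
    [0, 0, 0.2],
    [0, 0, 0.25],
    [0, 0, 0.3],
    [0, 0, 0.34],
    [0, 0, 0.38],
    [0, 0, 0.42],
    [0, 0, 0.45],
    [0, 0, 0.45],
  ],
  angular=[
    [0, 0, 0],
    [0, 0, 0],
    [0, 0, 0],
    [0, 0, 0],
    [0, 0, 0],
    [0, 0, 0],
    [0, 0, 0],
    [0, 0, 0],
    [0, 0, 0],
  ],
)

```text
t: 5.85
tcp_pos: [642.6, 82.7, 100.2]
tool_rot: [180.0, 0.0, 13.6]
force: [1.6, -0.2, 2.3]
opening: -0.2
gripper_force: 0.8
```

Call:
play_rows(
  linear=[
    [0, 0, 0.02],
    [0, 0, 0.04],
    [0, 0, 0.05],
    [0, 0, 0.055],
    [0, 0, 0.055],
  ],
  angular=[
    [0, 0, 0],
    [0, 0, 0],
    [0, 0, 0],
    [0, 0, 0],
    [0, 0, 0],
  ],
)

```text
t: 6.48
tcp_pos: [643.1, 82.7, 96.3]
tool_rot: [180.0, -0.1, 13.6]
force: [-0.2, 0.9, 14.8]
opening: -0.2
gripper_force: 7.0
```

Call:
play_rows(
  linear=[
    [0, 0, 0.008],
    [0, 0, 0.012],
    [0, 0, 0.012],
  ],
  angular=[
    [0, 0, 0],
    [0, 0, 0],
    [0, 0, 0],
  ],
)

```text
t: 6.85
tcp_pos: [643.3, 82.5, 95.9]
tool_rot: [180.0, -0.2, 13.6]
force: [-2.3, -0.4, 20.7]
opening: 0.2
gripper_force: 9.9
```

Call:
play_rows(
  linear=[
    [0, 0, -0.1],
    [0, 0, -0.4],
    [0, 0, -0.8],
    [0, 0, -0.9],
    [0, 0, -0.9],
  ],
  angular=[
    [0, 0, 0],
    [0, 0, 0],
    [0, 0, 0],
    [0, 0, 0],
    [0, 0, 0],
  ],
  claw=-1,
)

```text
t: 7.48
tcp_pos: [642.5, 82.6, 183.5]
tool_rot: [180.0, 0.0, 13.6]
force: [0.3, 0.4, -0.1]
opening: 85.6
gripper_force: 0.0
```

```bash
python3 - <<'E'
from h import *
s=bot.sense();print(s['t'],s['tcp_pos'],s['tool_rot'],s['opening'])
ims=[snap('wrist','w3.png')[1],snap('side','side3.png')[1][150:320,170:400],snap('scene','sc3.png')[1][130:300,190:420]]
a=cv2.resize(ims[0],(400,300));b=[cv2.resize(i,(400,296)) for i in ims[1:]]
o=np.zeros((600,800,3),np.uint8);o[:300,:400]=a;o[:296,400:]=b[0];o[300:596,:400]=b[1]
cv2.imwrite('pics/m3.png',o[:,:,::-1])
E
```

```text
7.475 [642.47488635  82.59100592 183.4732219 ] [1.79994474e+02 9.74342513e-03 1.36155999e+01] 85.63982324175404
```

View pics/m3.png

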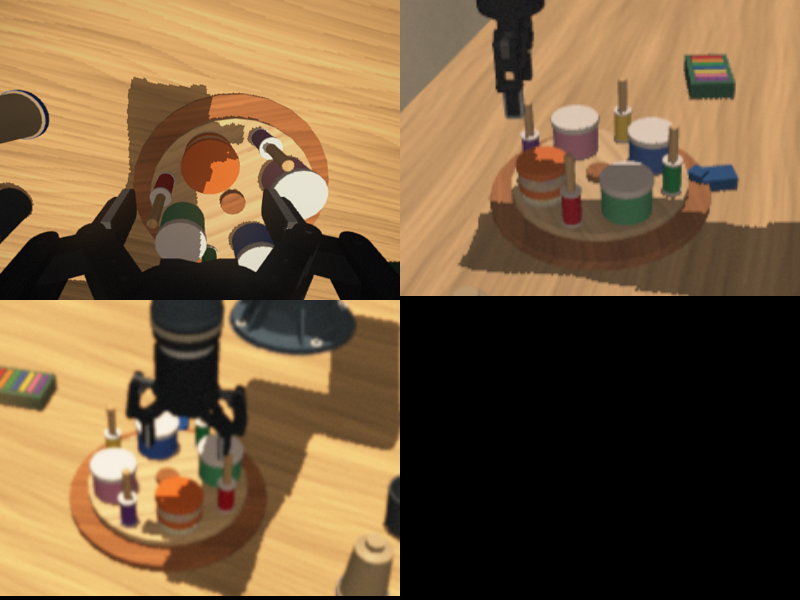

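The lid is now level in all three views. The purple pin top is at about (403,232) in full-size wrist pixels.

```bash
python3 - <<'E'
from h import *
s=dict(tcp_pos=[642.475,82.591,183.473],tool_rot=[180,0,13.6156]);K,T=cam('wrist',s)
P=px2w(K,T,403,232,130);print(P)
c=np.array([565.7,14.5]);d=P[:2]-c;print(np.hypot(*d),np.degrees(np.arctan2(d[1],d[0])))
for t in (P[:2],np.array([665.4,6.3])):
    w=np.r_[t,115.]-s['tcp_pos'];print((T_tool(s)[:3,:3].T@w).round(1))
E
```

```text
[665.28841187   5.23674724 130.        ]
100.01829648367091 -5.314097599448551
[ 4.  80.6 68.5]
[ 4.3 79.5 68.5]
```

Call:
play_rows(
  linear=[
    [0.02, 0.3, 0],
    [0.04, 0.7, 0],
    [0.04, 0.8, 0],
    [0.04, 0.8, 0.2],
    [0.04, 0.8, 0.4],
    [0.04, 0.8, 0.6],
    [0.04, 0.8, 0.7],
    [0.04, 0.8, 0.75],
    [0.04, 0.8, 0.75],
  ],
  angular=[
    [0, 0, 0.15],
    [0, 0, 0.3],
    [0, 0, 0.413],
    [0, 0, 0.413],
    [0, 0, 0.413],
    [0, 0, 0.413],
    [0, 0, 0.413],
    [0, 0, 0.413],
    [0, 0, 0.413],
  ],
)

```text
t: 8.75
tcp_pos: [664.3, -20.0, 108.5]
tool_rot: [-178.8, 0.0, -2.2]
force: [-0.0, -0.2, 0.8]
opening: 85.5
gripper_force: 0.0
```

Call:
play_rows(
  linear=[
    [0, 0, 0],
    [0, 0, 0],
    [0, 0, 0],
    [0, 0, 0],
    [0, 0, 0],
    [0, 0, 0],
    [0, 0, 0],
  ],
  angular=[
    [0, 0, 0],
    [0, 0, 0],
    [0, 0, 0],
    [0, 0, 0],
    [0, 0, 0],
    [0, 0, 0],
    [0, 0, 0],
  ],
  claw=1,
)

```text
t: 9.62
tcp_pos: [664.1, -20.1, 108.9]
tool_rot: [-178.8, 0.0, -2.2]
force: [-3.7, 2.1, 5.6]
opening: 10.5
gripper_force: 58.5
```

```bash
python3 - <<'E'
from h import *
# rows for 25 deg CCW (world), tool yaw=phi, axis at tool x=-100
for k in range(1,11):
    a=np.radians(2.5*k); # world radial/tangential -> tool x=radial, y=-tangential
    print([round((np.cos(a)-1),3),round(-np.sin(a),3),0],[0,0,round(-2.5*k/45,3)])
s,_=snap('wrist','w4.png');print(s['t'],s['tcp_pos'],s['tool_rot'],s['force'],s['opening'],s['gripper_force'],s['q'].round())
E
```

```text
[np.float64(-0.001), np.float64(-0.044), 0] [0, 0, -0.056]
[np.float64(-0.004), np.float64(-0.087), 0] [0, 0, -0.111]
[np.float64(-0.009), np.float64(-0.131), 0] [0, 0, -0.167]
[np.float64(-0.015), np.float64(-0.174), 0] [0, 0, -0.222]
[np.float64(-0.024), np.float64(-0.216), 0] [0, 0, -0.278]
[np.float64(-0.034), np.float64(-0.259), 0] [0, 0, -0.333]
[np.float64(-0.046), np.float64(-0.301), 0] [0, 0, -0.389]
[np.float64(-0.06), np.float64(-0.342), 0] [0, 0, -0.444]
[np.float64(-0.076), np.float64(-0.383), 0] [0, 0, -0.5]
[np.float64(-0.094), np.float64(-0.423), 0] [0, 0, -0.556]
9.625 [664.08856965 -20.11822363 108.90698467] [-1.78820662e+02  3.61958684e-02 -2.20188160e+00] [-3.69675152  2.06862096  5.6041602 ] 10.505910790888246 58.45463275909424 [ -2.  31.   6.  65.   1. 180.]
```

View pics/w4.png

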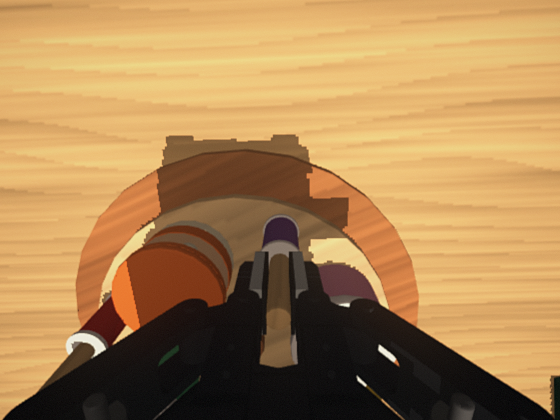

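The gripper stopped short: joint 6 is at its 180° limit, so the TCP is at y=-20 rather than 5.5. The pads closed on the pin anyway and drew the carousel a little with them. I'll make a small test to find which pose the next rows start from.

Call:
play_rows(
  linear=[
    [0, 0, 0],
    [0, 0, 0],
  ],
  angular=[
    [0, 0, -0.011],
    [0, 0, -0.022],
  ],
)

```text
t: 9.93
tcp_pos: [664.1, -20.0, 108.9]
tool_rot: [-178.8, 0.0, -1.2]
force: [-2.4, 2.3, 5.8]
opening: 10.3
gripper_force: 58.6
```

```bash
python3 - <<'E'
from h import *
s=bot.sense();print(s['t'],s['tcp_pos'],s['tool_rot'],s['force'],s['opening'],s['q'].round(2))
E
```

```text
9.925 [664.08887135 -20.03991894 108.90897307] [-1.78807438e+02  1.64713951e-02 -1.20177453e+00] [-2.41009501  2.27093197  5.80630624] 10.258146423401225 [ -2.25  31.04   5.99  64.99   1.19 178.95]
```

The rows start from the actual pose, so I can turn along an arc about the measured axis.

```bash
python3 - <<'E'
from h import *
A=np.array([-99.1,-32.4,0])
def rows(d):
    l=[];g=[]
    for x in d:
        M=R.from_euler('z',-x,degrees=True).as_matrix();v=(A-M@A)/100
        l.append([round(float(t),3) for t in v]);g.append([0,0,round(-x/45,3)])
    print(l);print(g)
rows(np.arange(1,11)*2.5); rows([.5,1.5,3,5,7.5,10,12.5,15,17.5,20]);
E
```

```text
[[0.013, -0.044, 0.0], [0.024, -0.088, 0.0], [0.034, -0.132, 0.0], [0.041, -0.177, 0.0], [0.047, -0.222, 0.0], [0.05, -0.268, 0.0], [0.052, -0.313, 0.0], [0.051, -0.358, 0.0], [0.049, -0.404, 0.0], [0.044, -0.449, 0.0]]
[[0, 0, np.float64(-0.056)], [0, 0, np.float64(-0.111)], [0, 0, np.float64(-0.167)], [0, 0, np.float64(-0.222)], [0, 0, np.float64(-0.278)], [0, 0, np.float64(-0.333)], [0, 0, np.float64(-0.389)], [0, 0, np.float64(-0.444)], [0, 0, np.float64(-0.5)], [0, 0, np.float64(-0.556)]]
[[0.003, -0.009, 0.0], [0.008, -0.026, 0.0], [0.016, -0.052, 0.0], [0.024, -0.088, 0.0], [0.034, -0.132, 0.0], [0.041, -0.177, 0.0], [0.047, -0.222, 0.0], [0.05, -0.268, 0.0], [0.052, -0.313, 0.0], [0.051, -0.358, 0.0]]
[[0, 0, -0.011], [0, 0, -0.033], [0, 0, -0.067], [0, 0, -0.111], [0, 0, -0.167], [0, 0, -0.222], [0, 0, -0.278], [0, 0, -0.333], [0, 0, -0.389], [0, 0, -0.444]]
```

Call:
play_rows(
  linear=[
    [0, 0, 0],
    [0, 0, 0],
  ],
  angular=[
    [-0.014, 0, 0],
    [-0.027, 0, 0],
  ],
)

```text
t: 10.18
tcp_pos: [664.1, -20.0, 108.9]
tool_rot: [180.0, 0.0, -1.2]
force: [-3.1, 0.6, 4.9]
opening: 10.5
gripper_force: 58.4
```

Call:
play_rows(
  linear=[
    [0.003, -0.009, 0.0],
    [0.008, -0.026, 0.0],
    [0.016, -0.052, 0.0],
    [0.024, -0.088, 0.0],
    [0.034, -0.132, 0.0],
    [0.041, -0.177, 0.0],
    [0.047, -0.222, 0.0],
    [0.05, -0.268, 0.0],
    [0.052, -0.313, 0.0],
    [0.051, -0.358, 0.0],
  ],
  angular=[
    [0, 0, -0.011],
    [0, 0, -0.033],
    [0, 0, -0.067],
    [0, 0, -0.111],
    [0, 0, -0.167],
    [0, 0, -0.222],
    [0, 0, -0.278],
    [0, 0, -0.333],
    [0, 0, -0.389],
    [0, 0, -0.444],
  ],
)

```text
t: 11.42
tcp_pos: [669.9, 15.8, 108.9]
tool_rot: [-180.0, 0.0, 18.8]
force: [-4.5, 0.7, 6.9]
opening: 10.3
gripper_force: 58.5
```

Call:
play_rows(
  linear=[
    [0.013, -0.044, 0.0],
    [0.024, -0.088, 0.0],
    [0.034, -0.132, 0.0],
    [0.041, -0.177, 0.0],
    [0.047, -0.222, 0.0],
    [0.05, -0.268, 0.0],
    [0.052, -0.313, 0.0],
    [0.051, -0.358, 0.0],
    [0.049, -0.404, 0.0],
    [0.044, -0.449, 0.0],
  ],
  angular=[
    [0, 0, -0.056],
    [0, 0, -0.111],
    [0, 0, -0.167],
    [0, 0, -0.222],
    [0, 0, -0.278],
    [0, 0, -0.333],
    [0, 0, -0.389],
    [0, 0, -0.444],
    [0, 0, -0.5],
    [0, 0, -0.556],
  ],
)

```text
t: 12.68
tcp_pos: [659.6, 59.5, 108.9]
tool_rot: [-180.0, 0.0, 43.8]
force: [-2.8, 0.3, 5.6]
opening: 10.1
gripper_force: 58.5
```

Forces stay small, so I'll continue.

Call:
play_rows(
  linear=[
    [0.013, -0.044, 0.0],
    [0.024, -0.088, 0.0],
    [0.034, -0.132, 0.0],
    [0.041, -0.177, 0.0],
    [0.047, -0.222, 0.0],
    [0.05, -0.268, 0.0],
    [0.052, -0.313, 0.0],
    [0.051, -0.358, 0.0],
    [0.049, -0.404, 0.0],
    [0.044, -0.449, 0.0],
  ],
  angular=[
    [0, 0, -0.056],
    [0, 0, -0.111],
    [0, 0, -0.167],
    [0, 0, -0.222],
    [0, 0, -0.278],
    [0, 0, -0.333],
    [0, 0, -0.389],
    [0, 0, -0.444],
    [0, 0, -0.5],
    [0, 0, -0.556],
  ],
)

```text
t: 13.92
tcp_pos: [631.9, 95.0, 108.9]
tool_rot: [180.0, -0.0, 68.9]
force: [-2.0, 0.1, 5.6]
opening: 10.4
gripper_force: 58.5
```

Call:
play_rows(
  linear=[
    [0.013, -0.044, 0.0],
    [0.024, -0.088, 0.0],
    [0.034, -0.132, 0.0],
    [0.041, -0.177, 0.0],
    [0.047, -0.222, 0.0],
    [0.05, -0.268, 0.0],
    [0.052, -0.313, 0.0],
    [0.051, -0.358, 0.0],
    [0.049, -0.404, 0.0],
    [0.044, -0.449, 0.0],
  ],
  angular=[
    [0, 0, -0.056],
    [0, 0, -0.111],
    [0, 0, -0.167],
    [0, 0, -0.222],
    [0, 0, -0.278],
    [0, 0, -0.333],
    [0, 0, -0.389],
    [0, 0, -0.444],
    [0, 0, -0.5],
    [0, 0, -0.556],
  ],
)

```text
t: 15.18
tcp_pos: [591.8, 115.6, 108.9]
tool_rot: [180.0, -0.0, 93.9]
force: [-1.4, 3.1, 5.0]
opening: 10.3
gripper_force: 58.4
```

Call:
play_rows(
  linear=[
    [0.013, -0.044, 0.0],
    [0.024, -0.088, 0.0],
    [0.034, -0.132, 0.0],
    [0.041, -0.177, 0.0],
    [0.047, -0.222, 0.0],
    [0.05, -0.268, 0.0],
    [0.052, -0.313, 0.0],
    [0.051, -0.358, 0.0],
    [0.049, -0.404, 0.0],
    [0.044, -0.449, 0.0],
  ],
  angular=[
    [0, 0, -0.056],
    [0, 0, -0.111],
    [0, 0, -0.167],
    [0, 0, -0.222],
    [0, 0, -0.278],
    [0, 0, -0.333],
    [0, 0, -0.389],
    [0, 0, -0.444],
    [0, 0, -0.5],
    [0, 0, -0.556],
  ],
)

```text
t: 16.42
tcp_pos: [546.4, 117.5, 108.9]
tool_rot: [180.0, -0.1, 118.9]
force: [-2.1, 4.8, 4.9]
opening: 10.5
gripper_force: 58.5
```

Call:
play_rows(
  linear=[
    [0.013, -0.044, 0.0],
    [0.024, -0.088, 0.0],
    [0.034, -0.132, 0.0],
    [0.041, -0.177, 0.0],
    [0.047, -0.222, 0.0],
    [0.05, -0.268, 0.0],
    [0.052, -0.313, 0.0],
    [0.051, -0.358, 0.0],
    [0.049, -0.404, 0.0],
    [0.044, -0.449, 0.0],
  ],
  angular=[
    [0, 0, -0.056],
    [0, 0, -0.111],
    [0, 0, -0.167],
    [0, 0, -0.222],
    [0, 0, -0.278],
    [0, 0, -0.333],
    [0, 0, -0.389],
    [0, 0, -0.444],
    [0, 0, -0.5],
    [0, 0, -0.556],
  ],
)

```text
t: 17.68
tcp_pos: [504.3, 99.8, 108.9]
tool_rot: [179.9, -0.1, 144.0]
force: [-6.0, 7.1, 8.1]
opening: 10.3
gripper_force: 58.7
```

Call:
play_rows(
  linear=[
    [0.012, -0.04, 0.0],
    [0.022, -0.078, 0.0],
    [0.031, -0.115, 0],
    [0.037, -0.145, 0.0],
    [0.041, -0.177, 0.0],
    [0.044, -0.204, 0.0],
    [0.047, -0.222, 0.0],
    [0.047, -0.222, 0.0],
  ],
  angular=[
    [0, 0, -0.051],
    [0, 0, -0.099],
    [0, 0, -0.145],
    [0, 0, -0.184],
    [0, 0, -0.222],
    [0, 0, -0.256],
    [0, 0, -0.278],
    [0, 0, -0.278],
  ],
)

```text
t: 18.68
tcp_pos: [486.8, 84.3, 108.8]
tool_rot: [180.0, -0.2, 156.4]
force: [-7.9, 5.2, 10.6]
opening: 10.3
gripper_force: 59.1
```

```bash
python3 - <<'E'
from h import *
s,w=snap('wrist','w5.png');print(s['t'],s['tcp_pos'],s['tool_rot'],s['force'],s['opening'],s['q'].round(1))
b=[w[:,:]]+[snap(n,n+'5.png')[1] for n in('side','scene')]
b=[b[0],b[1][150:320,170:400],b[2][130:300,190:420]]
o=np.zeros((600,800,3),np.uint8)
for i,x in enumerate(b): o[(i//2)*300:(i//2)*300+300,(i%2)*400:(i%2)*400+400]=cv2.resize(x,(400,300))
cv2.imwrite('pics/m5.png',o[:,:,::-1])
E
```

```text
18.675 [486.82942377  84.34012709 108.84690205] [ 1.79975417e+02 -1.56478448e-01  1.56411663e+02] [-7.90173837  5.2466362  10.64447915] 10.303810125622064 [  9.8  15.7 -19.   55.3   0.1  33.4]
```

View pics/m5.png

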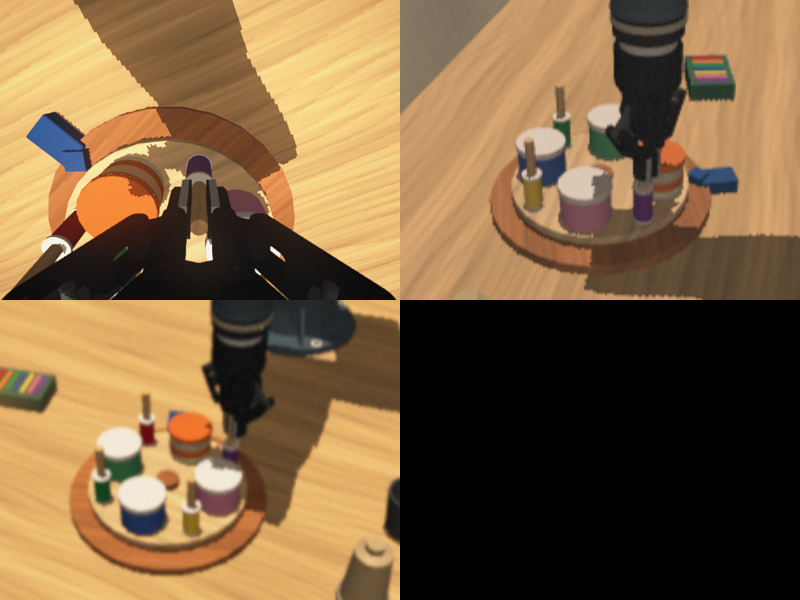

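The carousel has turned smoothly and the pin is still held, with orange now about 18° short of the marker. I'll zoom in on the marker in the wrist view to measure its angle.

```bash
python3 - <<'E'
from h import *
w=cv2.imread('pics/w5.png');c=w[140:340,20:240]
a=cv2.imread('pics/w1.png')[190:250,230:300]
o=np.zeros((600,800,3),np.uint8)
o[:500,:550]=cv2.resize(c,(550,500),interpolation=cv2.INTER_CUBIC)
o[:214,550:]=cv2.resize(a,(250,214),interpolation=cv2.INTER_CUBIC)
cv2.imwrite('pics/z5.png',o)
E
```

```text
(no output)
```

View pics/z5.png

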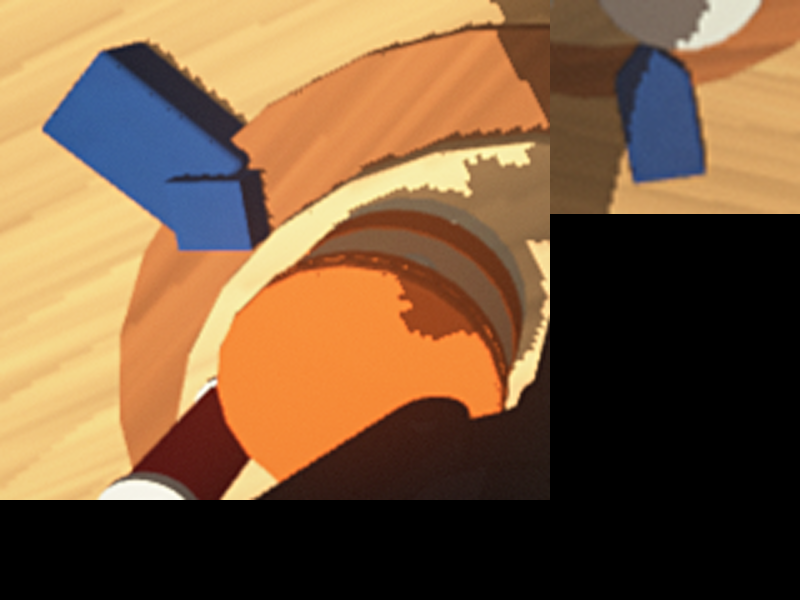

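The marker tongue's outer corners are at (37,192) and (62,160) in w5 and at (253,241) and (274,239) in w1. I'll fit the base pose and the orange lid.

```bash
cat > bf.py <<'E'
from h import *
from scipy.optimize import least_squares
C1=cam('wrist',dict(tcp_pos=[517.12,-50.45,347.3],tool_rot=[179.9,-.18,13.58]))
C5=cam('wrist',dict(tcp_pos=[486.83,84.34,108.85],tool_rot=[179.975,-.156,156.41]))
rim5=[(68,272),(69.2,308),(80,238),(128,183.2),(168,162),(74,328)]
rim1=[(139,109),(345,109),(242,2),(241,217)]
lid5=[(108,287),(116,264.8),(134,250),(158,245.2),(130,332),(110,305)]
def res(p,use):
    x,y,a=p[:3];a=np.radians(a);u=np.array([np.cos(a),np.sin(a)]);n=np.array([-u[1],u[0]]);c=np.array([x,y]);r=[]
    for C,rim,co in use:
        r+=[np.hypot(*(px2w(*C,*q,14)[:2]-c))-150 for q in rim]
        e=np.array([px2w(*C,*q,20)[:2]-c for q in co])
        r+=list(e@u-189); r+=list(e@n-np.array([-17,17]))
    return np.array(r)
D5=(C5,rim5,[(37.2,192),(62,160)]);D1=(C1,rim1,[(253.2,241.2),(273.7,239)])
for use in([D5],[D1],[D5,D1]):
    for sgn in(1,-1):
        us=[(C,r,co[::sgn]) for C,r,co in use]
        f=least_squares(res,[565,15,201],args=(us,),loss='soft_l1')
        if f.cost<200: print(f.x.round(2),res(f.x,us).round(1)); best=f.x
l=least_squares(lambda c:[np.hypot(*(px2w(*C5,*q,83)[:2]-c))-34 for q in lid5],[490,10])
print('lid5',l.x,l.fun.round(1))
E
python3 bf.py
python3 - <<'E'
import sys;sys.path.insert(0,'.')
import os;os.chdir('.')
from h import *
for n in('scene5','side5'):
    im=cv2.imread(f'pics/{n}.png');h=cv2.cvtColor(im,cv2.COLOR_BGR2HSV)
    print(n)
E
```

```text
[566.74  16.57 201.75] [  1.4  -0.1   0.3  -0.2  -0.1  -0.7  -0.1  -0.2  34.8 -32.4]
[566.74  16.56 202.1 ] [ 1.4 -0.1  0.3 -0.2 -0.  -0.7 -0.3 -0.   0.4 -0.4]
[565.06  13.44 202.09] [-0.9 -1.1 -1.  -0.7 -0.7  0.4  0.3 -0.2]
[565.11  13.59 200.41] [ -1.1  -1.   -1.1  -0.7  -0.1  -0.2  39.5 -28.1]
[566.45  15.35 202.47] [  0.3  -1.3  -0.6  -0.7  -0.2  -1.9  -0.7  -1.1  31.4 -35.8  -2.6   0.2
  -2.7   1.    1.2   2.5   0.3  -0.2]
[566.45  15.37 201.8 ] [  0.3  -1.3  -0.6  -0.7  -0.3  -1.9  -0.9  -0.9   0.4  -0.4  -2.7   0.3
  -2.7   1.    2.3   1.3  36.  -31.5]
lid5 [486.1110662   12.98471794] [-0.4 -0.1  0.3  0.2  0.4 -0. ]
scene5
side5
```

Call:
play_rows(
  linear=[
    [0.008, -0.026, 0.0],
    [0.016, -0.052, 0.0],
    [0.024, -0.088, 0.0],
    [0.034, -0.132, 0.0],
    [0.041, -0.177, 0.0],
    [0.047, -0.222, 0.0],
    [0.05, -0.268, 0.0],
    [0.052, -0.304, 0.0],
    [0.052, -0.327, 0.0],
    [0.052, -0.34, 0.0],
  ],
  angular=[
    [0, 0, -0.033],
    [0, 0, -0.067],
    [0, 0, -0.111],
    [0, 0, -0.167],
    [0, 0, -0.222],
    [0, 0, -0.278],
    [0, 0, -0.333],
    [0, 0, -0.378],
    [0, 0, -0.407],
    [0, 0, -0.422],
  ],
)

```text
t: 20.08
tcp_pos: [468.2, 54.9, 108.9]
tool_rot: [180.0, -0.2, 175.4]
force: [-9.6, 3.3, 11.6]
opening: 10.4
gripper_force: 59.3
```

Call:
play_rows(
  linear=[
    [0, 0, 0],
    [0, 0, 0],
  ],
  angular=[
    [0, 0, 0],
    [0, 0, 0],
  ],
)

```text
t: 20.32
tcp_pos: [468.1, 54.8, 108.8]
tool_rot: [180.0, -0.2, 175.4]
force: [-9.3, 4.0, 11.7]
opening: 10.3
gripper_force: 59.4
```

```bash
python3 - <<'E'
from h import *
s,w=snap('wrist','w6.png');print(s['t'],s['tcp_pos'].tolist(),s['tool_rot'].tolist(),s['force'],s['opening'])
snap('side','side6.png');snap('scene','scene6.png')
c=w[110:350,0:260]
cv2.imwrite('pics/z6.png',cv2.resize(c,(650,600),interpolation=cv2.INTER_CUBIC)[:,:,::-1])
E
```

```text
20.325 [468.1208770213123, 54.83549904503106, 108.82025255871737] [179.98747901643932, -0.16524249634408675, 175.37253086533647] [-9.29479467  3.96578297 11.71189528] 10.33062592587131
```

View pics/z6.png

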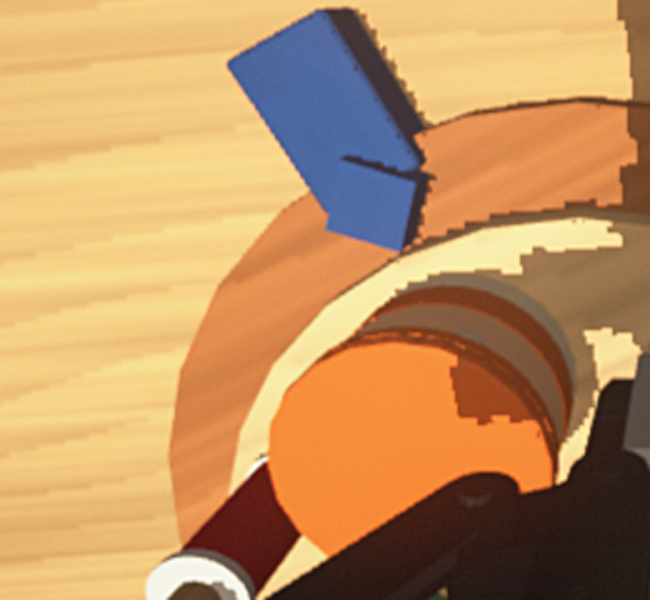

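```bash
cat > e.py <<'E'
from bf import *
print('---')
C6=cam('wrist',dict(tcp_pos=[468.12,54.835,108.82],tool_rot=[179.987,-.165,175.37]))
rim=[(68,290),(70,262),(88,224),(116,192),(176,160),(220,150.8)]
D6=(C6,rim,[(130,114),(91.2,136)][::-1])
for sgn in(1,-1):
    us=[(D6[0],rim,D6[2][::sgn])];f=least_squares(res,[565,15,201],args=(us,),loss='soft_l1')
    if abs(res(f.x,us)).max()<10: print(f.x.round(2),res(f.x,us).round(1)); b=f.x
lid=[(108,290),(113.2,270),(128,254),(148,246.8),(164,246.4),(116,314)]
l=least_squares(lambda c:[np.hypot(*(px2w(*C6,*q,83)[:2]-c))-34 for q in lid],[490,-10]).x
for c in(b[:2],np.array([566.,15.2])):
    d=l-c;print('lid',l.round(1),np.hypot(*d).round(1),np.degrees(np.arctan2(d[1],d[0]))%360)
# fixed cams: orange lid centroid predicted vs seen for angles; same for blue marker
for n in('scene','side'):
    C=cam(n);im=cv2.imread(f'pics/{n}6.png');im0=cv2.imread(f'pics/{n}5.png')
    for k,i in(('5',im0),('6',im)):
        h=cv2.cvtColor(i,cv2.COLOR_BGR2HSV);m=cv2.inRange(h,(3,190,90),(12,255,255))
        kk,_,st,ce=cv2.connectedComponentsWithStats(m);j=[q for q in range(1,kk) if 150<ce[q,0]<400 and st[q,4]>60]
        print(n,k,[(st[q].tolist(),ce[q].round(1).tolist(),px2w(*C,*ce[q],83).round(1).tolist()) for q in j])
E
python3 e.py | sed -n '/---/,$p'
```

```text
---
[566.48  15.65 201.93] [-0.5  1.   0.1  0.3 -0.   0.6 -0.6 -0.6  0.7 -0.7]
lid [490.8 -12.6] 80.8 200.43095828912502
lid [490.8 -12.6] 80.2 200.24590964614623
scene 5 [([287, 194, 25, 17, 324], [298.9, 202.4], [492.6, 14.8, 83.0])]
scene 6 [([278, 193, 24, 17, 320], [289.3, 200.6], [498.0, -11.0, 83.0])]
side 5 []
side 6 []
```

Orange measures 1.5° short in the image, while kinematics put it about on the mark, so I'll nudge 1° and verify.

Call:
play_rows(
  linear=[
    [0.003, -0.009, 0],
    [0.005, -0.017, 0],
    [0.005, -0.017, 0],
    [0.005, -0.017, 0],
  ],
  angular=[
    [0, 0, -0.011],
    [0, 0, -0.022],
    [0, 0, -0.022],
    [0, 0, -0.022],
  ],
)

```text
t: 20.98
tcp_pos: [467.5, 53.2, 108.8]
tool_rot: [180.0, -0.2, 176.4]
force: [-10.3, 2.7, 12.8]
opening: 10.5
gripper_force: 59.4
```

```bash
python3 - <<'E'
from h import *
s,w=snap('wrist','w7.png');print(s['t'],s['tcp_pos'].tolist(),s['tool_rot'].tolist(),s['force'],s['opening'])
a=snap('side','side7.png')[1];b=snap('scene','scene7.png')[1]
o=np.zeros((600,800,3),np.uint8)
cu=dict(interpolation=cv2.INTER_CUBIC)
o[:300,:400]=cv2.resize(b[180:280,225:358][:, :],(400,300),**cu)
o[300:,:400]=cv2.resize(a[190:300,222:368],(400,300),**cu)
o[:,400:]=cv2.resize(w[100:340,60:220],(400,600),**cu)
cv2.imwrite('pics/z7.png',o[:,:,::-1])
E
```

```text
20.975 [467.4660819216842, 53.165668461365, 108.82629228154522] [179.9896059569192, -0.16719106143574874, 176.36318099841043] [-10.3041425    2.67855055  12.77333005] 10.456199930691609
```

View pics/z7.png

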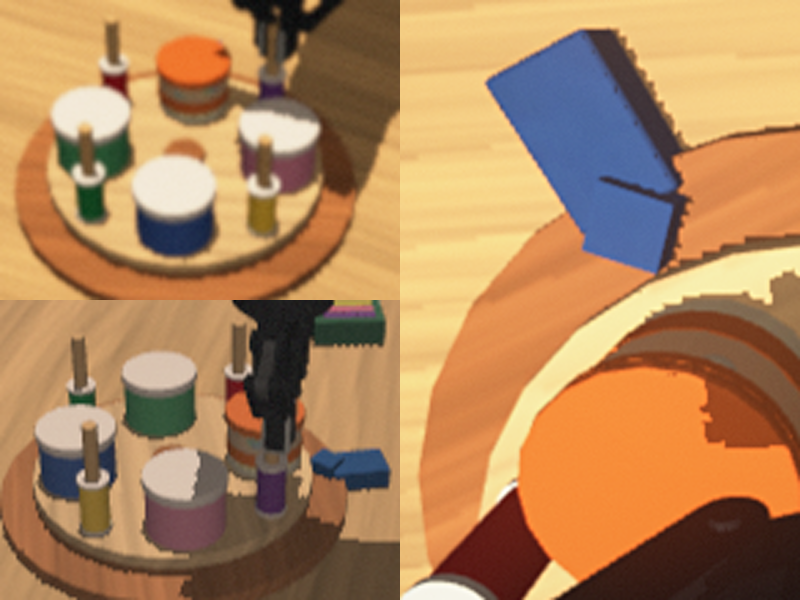

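The last view shows the orange tub facing the blue tongue with its lid level. I'll fit the lids and pins in all three cameras for the final angle.

```bash
cat > g.py <<'E'
from bf import *
print('---')
S=lambda u,v:(225+u/3.008,180+v/3);Q=lambda u,v:(222+u/2.74,190+(v-300)/2.727);W=lambda u,v:(60+(u-400)/2.5,100+v/2.5)
O={'scene':(S,[(80,180,83,194,62),(80,270,83,91,115),(80,0,83,174,186),(80,90,83,279,128),(100,225,130,112,22),(100,-45,130,86,127),(100,45,130,264,138)]),
'side':(Q,[(80,270,83,160,374),(80,0,83,76,430),(80,90,83,184,476),(100,-45,130,78,339),(100,225,130,238,325),(100,45,130,90,424)])}
def r(p,ns):
    o=[]
    for n in ns:
        f,L=O[n];C=cam(n)
        for rr,a,z,u,v in L:
            t=np.radians(a+p[2]);o+=list(w2px(*C,[p[0]+rr*np.cos(t),p[1]+rr*np.sin(t),z])-f(u,v))
    return np.array(o)
for ns in(['scene'],['side'],['scene','side']):
    f=least_squares(r,[566,15,21],args=(ns,),loss='soft_l1');print('carousel',ns,f.x.round(2),abs(f.fun).max().round(1))
C7=cam('wrist',dict(tcp_pos=[467.466,53.166,108.826],tool_rot=[179.99,-.167,176.363]))
rim=[W(*q) for q in((420,490),(428,425),(460,340),(520,255),(730,145),(790,130))]
us=[(C7,rim,[W(487,80),W(582,30)][::-1])]
for sg in(1,-1):
    u=[(C7,rim,us[0][2][::sg])];f=least_squares(res,[565,15,201],args=(u,),loss='soft_l1')
    if abs(f.fun).max()<10: b=f.x;print('base w7',b.round(2),f.fun.round(1))
lid=[W(*q) for q in((520,470),(530,425),(570,380),(630,366),(660,368),(548,545))]
l=least_squares(lambda c:[np.hypot(*(px2w(*C7,*q,83)[:2]-c))-34 for q in lid],[490,-10]);d=l.x-b[:2]
print('lid w7',l.x.round(1),l.fun.round(1),np.hypot(*d).round(1),np.degrees(np.arctan2(d[1],d[0]))%360)
E
python3 g.py | sed -n '/---/,$p'
```

```text
---
carousel ['scene'] [569.69  18.34  22.  ] 1.2
carousel ['side'] [561.2   23.09  22.27] 1.5
carousel ['scene', 'side'] [564.88  17.28  22.33] 2.1
base w7 [566.73  16.75 202.22] [ 0.6 -0.2 -0.8 -0.3 -1.2  0.3  0.5  0.9  1.5 -1.4]
lid w7 [491.1 -14.1] [-0.1  0.4  1.  -0.4 -1.1 -0.9] 81.7 202.16255490434526
```

```bash
python3 -c "
from h import *
print(bot.sense()['dq'].round(2),bot.sign_off())"
```

```text
the job is handed in; nothing more can be done
[-0.06  0.01  0.01  0.07  0.   -0.11] None
```

I seated the lid level, turned the carousel until the orange tub measured within about 0.3° of the blue front marker, and handed the job in at about 21 s, still gripping the purple pin; closing on that pin had first pulled the carousel about 14° the other way in a short, unplanned nudge.

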